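# Unbolt the counter coin tray and put the coin roll away

### The arm

A 6-joint arm with a two-finger parallel gripper is mounted at the origin on a cart in front of the work surface, level with it; the furniture and walls round the work are solid. World frame = base frame: x ahead of the robot, y to its left, z up, the work surface at z = 0. Lengths are in m, angles in degrees, forces in N, time in s.
With the tool pointing down it reaches from about 0.4 to 0.825 m from the base axis. Payload 7 kg.
Tool frame: the origin (TCP) lies midway between the tips of the shut fingers; the grasp point (between the pads) lies ctrl.grasp_offset behind it (ctrl.grasp_offset is the distance from the TCP to the grasp point, in m); z points along the fingers, y is the line along which they close (so a half turn about z gives the same grasp; the last joint's range is limited). The gripper opens to 88 mm and grips with 3 to 60 N. Pads are 19 mm wide; open, the fingers measure 130 mm over their backs; the gripper's body (78 mm by 193 mm) begins 47 mm behind the grasp point.
Start: joints at [-52.019, 20.546, 0.682, 0, -70.136, -16.507], TCP at [0.247, -0.628, 0.227] pointing down, gripper open.
Joint ranges: [-176.03, 176.03], [-82.01, 121.73], [-58.28, 71.71], [-173.87, 95.51], [-174.79, -0.11], [-173.66, 173.66]. Speed limits (degrees/s): [136.94, 136.94, 172.46, 180, 180, 180].

### API

Orientations are given as [roll, pitch, yaw] about the fixed x, y, z axes, in that order (R = Rz(yaw) Ry(pitch) Rx(roll)).
In Python, from plant import ctrl gives the robot as it stands. The module is installed in compiled form; this text tells all that it offers.
- The arm moves only by the tool send_rows, never from a script. Its argument "increments" is a list that holds one entry, the list of rows, each a list of 4 numbers: the shift along the world's x, y, z normalised to -1 to 1, where 1 is 0.2 m, then the turn about the world's z normalised to -1 to 1, where 1 is 1.5 rad. In form: [[[x, y, z, roll], ...]]. A call has 1 to 12 rows; each row is the pose to reach, as a shift and turn from the pose commanded when the call began; what a row does not reach only later rows make up. A row lasts 1/8 s, in which the tool goes at most 62.5 mm and 10.7 degrees, less where a joint would pass 70% of its speed; a pose out of reach is approached as far as the arm can. A call with a number of a shift or a turn outside -1 to 1 is refused whole. A call with a gripper value outside its range is refused whole. "jaw" is the opening, from 0 (shut) to 1 (fully open), set as the call begins (left out, the last holds). The fingers move at their own pace and stop on an object; the grip force is fixed at half the most. Time passes only in rows, so rows that repeat a pose let the fingers close. It gives the time, the measured TCP pose, the force, the opening and the grip force at its end, in the units of the state.
- ctrl.get_obs(): the state, without advancing time (a new reading comes with each control period).
- ctrl.snapshot(name): name is "side" or "top" or "wrist"; returns the picture (420x560x3 uint8, red, green, blue); there is no depth.
- ctrl.calibration(name): a dict with "mtx" (3x3 intrinsics, pixels), "eye" and "attitude" of the camera in the world. Camera axes: x right, y up, looking along -z (the intrinsics and any distortion apply to the point x, -y, -z); pixel columns grow to the right and rows downward; lengths in m; the calibration is good to about 2 mm. The wrist camera is an equidistant fisheye: a pixel r from the principal point sees the ray r / f radians off the axis. A picture is of the moment at which its call begins: read the wrist's pose just before it. calibration takes no time and is no camera call; for the wrist camera it gives the pose at the moment of the call.
- ctrl.close_job(): hands the job in; it is judged then, once.
Trained networks look in the newest picture that a camera, given by its name, has taken for a name from the list of things; names that differ only in an ending like _2 or _b are one class to them, and where a whole thing is asked for, a point or a joint stands for the part that bears it (a point fixed in the world has none). Each returns a list of dicts, best first, with "conf" (0 to 1); they miss things now and then, are a little off and sometimes report something else, mostly with a low value. They report only what shows in the picture. A call takes as long as a camera call. They do not tell look-alikes from the thing itself.
- ctrl.trace(thing, camera): "mask" (420x560 bool, what is visible of it) and "bbox" ([left, top, right, bottom] in pixels, round what is visible of it).
- ctrl.spot_point(thing, camera): "pixel" ([row, column] in pixels: a listed point, or the origin of a listed thing).
The state is a dict: "clock": time; "joint_pos": joint angles; "qvel": joint speeds; "tau": joint torques, N m; "tool_pos": TCP position; "orientation": TCP orientation; "force": force on the tool from outside, world axes, zero at the start; "moment": the same for the moment, N m; "opening": finger opening in m; "gripper_force": force on a finger pad.
Only numpy, scipy, OpenCV 4.12 (cv2) and the standard library are available. Lean on these libraries where they do the work, as an engineer would, in place of code of your own. Each camera call takes 0.05 s, during which the arm holds its last target. There are 200 camera calls.

### The job

Open the bolted steel coin tray: draw its shoot bolt right back and drop the knob into the rear side notch so that the bolt stays parked, then slide the cover fully open to the left. Pick up the coin roll lying on the counter and lay it flat in the tray's empty compartment, setting it down rather than dropping it; leave the stapler, the ink pad and the two hand stamps where they are.

Things in the scene. Friction and masses are not known exactly. Their poses are not given: they have to be found in the camera images.
- tray: Flat grey steel tray fixed on the counter, 250 (x) x 380 (y) x 55 mm. Origin: centre of its underside; x away from the teller, y to the teller's left, z up. Offsets below are in this frame, in mm. Bolt on the flat front deck (x -135 to -20, z = 55); behind it a well at the right, shut by the cover, and a plain left deck (z = 55). Cover rails along y at x = -30 and 110, top z = 66.
- tube (a point): Middle of the bolt's steel tube, on the rod's axis: x = -85, y = -90, z = 75. Tube along x from -131 to -39, radius 14 (top z = 89). Its slot is U-shaped: a front and a rear side notch, both open to the left (+y), joined by a straight run along the top; the knob's arm sticks out of it. Locked, the 14 mm rod passes through the cover's eye, so that the cover cannot move.
- eye (a point): Centre of the hole of the eye that stands on the cover's front edge, a plate 10 mm thick (x) and 36 mm wide (y), top at z = 93. Tray frame, cover shut: x = -12, y = -90, z = 75. The rod's tip stands at x = 5 - 1000*bolt.
- bolt (a joint): Slide of the bolt in m: 0 = home in the eye, grows as it is drawn to -x (towards the teller); stop at 0.052. Starts at 0 to 0.006. It slides only while the knob stands up in the straight run (bolt_knob above about 0.65); the rear notch takes the knob's arm from about 0.046 on. About 2 N.
- bolt_knob (a joint): Turn of the bolt's knob about the rod, rad: 0 = down in a side notch, arm leaning left (+y), 30 degrees above level; 1.05 = upright; stop at 1.22, just past upright, where it stays by itself. Light: below about 0.9 it falls by its own weight, into a notch if it is over one.
- knob_ball (a point): Centre of the black ball on the bolt's knob: 22 mm diameter, on a 10 mm thick arm, 46 mm from the rod's axis. Tray frame: x = -60 - 1000*bolt, y = -90 + 46 cos(a), z = 75 + 46 sin(a), with a = 0.524 + bolt_knob.
- cover (a joint): Slide of the tray's flat cover in m: 0 = shut, grows as it slides to the tray's left (+y); stop at 0.176 = fully open. About 2 N once the bolt is out of the eye.
- pull_bar (a point): Middle of the top edge of the black bar standing on the cover near its right end: 70 mm long along the tray's x, 8 mm thick along y, top 22 mm above the cover plate. Tray frame: x = 30, y = -165 + 1000*cover, z = 82.5; the cover's upper face is at z = 60.5. Push it from the right, or pinch it.
- compartment (a point): Middle of the floor of the empty compartment at the right of the well: 120 mm (tray x) by 126 mm (tray y), 50 mm deep, upright walls; axes parallel to the tray's. Tray frame: x = 40, y = -117, z = 5. A thin divider (top z = 45) parts it from a narrow strip with coin stacks at its left.
- coin_roll: Paper-wrapped roll of coins, a cylinder 26 mm thick and 88 mm long, about 0.3 kg, lying on the counter to the left of the tray. Origin: centre of one end; its z axis runs along the roll.
- roll_mid (a point): Middle of the coin roll, 44 mm along its z axis from the origin; 13 mm above what it lies on.
- stapler: Black stapler, 36 x 128 x 46 mm, right of the tray. Bystander.
- ink_pad: Blue ink pad, 69 x 98 x 19 mm, at the front right. Bystander.
- stamp_a: Hand stamp standing upright, round wooden handle, foot 30 mm, 75 mm tall, right of the tray. Bystander.
- stamp_b: Hand stamp standing upright, red handle, foot 36 mm, 75 mm tall, right of the tray. Bystander.
There are look-alikes about, which are no part of the job. Leave any blue look-alike of the coin_roll alone.

How it is judged (in metres and radians):
On the way, in this order (a step that is already met when the one before it is completed fails the run):
1. the bolt is drawn back and its knob lies in the rear notch, the cover still shut (value of joint bolt above 0.043 m and value of joint bolt_knob below 0.15 rad and value of joint cover below 0.02 m), for 0.2 s.
2. the cover is slid fully open, the bolt still parked (value of joint bolt above 0.043 m and value of joint bolt_knob below 0.15 rad and value of joint cover above 0.168 m), for 0.2 s.
At the end, for the whole second after the job is handed in: The bolt is drawn (more than 43 mm) with its knob down in the rear notch (within 0.15 rad), the cover is open to within 8 mm of its stop, and the coin roll lies flat (within 10 degrees) and at rest on the floor of the tray's empty compartment (all of step 2 and x of roll_mid in the frame of compartment between -0.06 and 0.06 m and y of roll_mid in the frame of compartment between -0.054 and 0.054 m and z of roll_mid in the frame of compartment between 0.005 and 0.02 m and angle between coin_roll's own z axis and vertical between 1.4 and 1.74 rad and linear speed of coin_roll below 0.03 m/s); the robot touches nothing.
It fails at once if the stapler, the ink pad or a hand stamp is moved more than 30 mm (distance of any of stapler, ink_pad, stamp_a, stamp_b from where it was at the start of the episode above 0.03 m).
It fails at once if the coin roll is dropped into the tray from more than about 25 mm (linear speed of coin_roll above 0.7 m/s and x of roll_mid in the frame of compartment between -0.06 and 0.06 m and y of roll_mid in the frame of compartment between -0.054 and 0.054 m and z of roll_mid in the frame of compartment below 0.045 m).
It also fails if it takes over 64 s, if anything falls off the work surface, if the arm or the gripper's body presses on something with over 40 N, if the wrist force passes 120 N, or if a joint passes its speed limit or range.

## Working session

There is one attempt and no reset: what is moved stays moved. The work goes in short steps, Python scripts to look and compute and a tool call to move; the robot and the scene stay as the last step left them, time stands still between calls to the robot, and variables do not carry over. Pictures are saved under pics/ and viewed, at most 10 in all, crops included, and the job is handed in when it is done.

Besides the shell and the picture viewer there is one more tool, called after "Call:" as name([rows], argument=value, ...), one row to a line, values as JSON. send_rows: Moves the arm, as the interface text tells. Its arguments: {"type":"object","properties":{"increments":{"type":"array"},"jaw":{"type":"number"}},"required":["increments"]}

```bash
mkdir -p pics; cat > h.py <<'E'
import numpy as np, cv2
from plant import ctrl
from scipy.spatial.transform import Rotation as R
def att(c):
    a=np.array(c["attitude"],float)
    return a if a.shape==(3,3) else (R.from_quat(a).as_matrix() if a.size==4 else R.from_euler('xyz',a,degrees=True).as_matrix())
def ray(c,px,fish=False):
    r,co=px; K=np.array(c["mtx"]); v=np.array([(co-K[0,2])/K[0,0],(r-K[1,2])/K[1,1]])
    if fish:
        t=np.linalg.norm(v); d=np.array([*(v/t*np.sin(t)),np.cos(t)])
    else: d=np.array([*v,1])
    d=att(c)@np.array([d[0],-d[1],-d[2]]); return np.array(c["eye"],float),d/np.linalg.norm(d)
def atz(c,px,z,fish=False):
    e,d=ray(c,px,fish); return e+d*(z-e[2])/d[2]
def proj(c,p):
    q=att(c).T@(np.array(p)-c["eye"]); q=np.array([q[0],-q[1],-q[2]]); u=np.array(c["mtx"])@(q/q[2]); return u[1],u[0]
def tri(rs):
    A=np.zeros((3,3));b=np.zeros(3)
    for e,d in rs:
        P=np.eye(3)-np.outer(d,d);A+=P;b+=P@e
    x=np.linalg.solve(A,b); return x,[np.linalg.norm((np.eye(3)-np.outer(d,d))@(x-e)) for e,d in rs]
E
python3 - <<'E'
from h import *
o=ctrl.get_obs(); print(o); print(ctrl.grasp_offset)
for n in("side","top","wrist"):
    c=ctrl.calibration(n); print(n,c)
    im=ctrl.snapshot(n); cv2.imwrite(f"pics/{n}0.png",im[:,:,::-1])
for n in("side","top"):
    c=ctrl.calibration(n)
    for t in("tube","eye","knob_ball","pull_bar","compartment","coin_roll","roll_mid","tray"):
        print(n,t,[(np.round(d["pixel"]),round(d["conf"],2),np.round(atz(c,d["pixel"],0.0),3)) for d in ctrl.spot_point(t,n)][:4])
E
```

```text
{'clock': 0.0, 'joint_pos': array([-5.20187625e+01,  2.05900225e+01,  6.33805093e-01, -2.13873067e-02,
       -7.01357697e+01, -1.65057356e+01]), 'qvel': array([ 0.02222162, -0.00109166, -0.05274248, -0.04471241,  0.00740807,
       -0.0477384 ]), 'tau': array([-1.07551332e-03, -5.82717419e+01,  2.93057352e+01,  6.99748412e+00,
        6.76450931e-03, -1.60525137e-04]), 'tool_pos': array([ 0.24690751, -0.62769042,  0.22563489]), 'orientation': array([ 1.79906091e+02, -6.86025338e-03, -1.58531776e+02]), 'force': array([ 0.24460438, -0.33961411, -0.55437461]), 'moment': array([ 0.01625594, -0.00951066,  0.04957067]), 'gripper_force': 0.0, 'opening': 0.0874675182455736}
0.0188
side {'mtx': array([[480.17898839,   0.        , 276.50241588],
       [  0.        , 480.17898839, 204.21249006],
       [  0.        ,   0.        ,   1.        ]]), 'eye': array([-0.10574563,  1.74897737,  1.04955613]), 'attitude': array([ 6.03453805e+01,  5.31332516e-02, -1.56603808e+02])}
top {'mtx': array([[481.39165766,   0.        , 292.44448676],
       [  0.        , 481.39165766, 210.61778802],
       [
[... 1178 characters left out ...]
 [(array([245., 349.]), 0.71, array([ 0.474, -0.049,  0.   ]))]
top eye [(array([224., 349.]), 0.58, array([ 0.549, -0.051,  0.   ]))]
top knob_ball [(array([177., 417.]), 0.66, array([ 0.727, -0.3  ,  0.   ])), (array([241., 342.]), 0.57, array([ 0.488, -0.022,  0.   ]))]
top pull_bar [(array([212., 375.]), 0.72, array([ 0.595, -0.143,  0.   ]))]
top compartment []
top coin_roll [(array([267., 130.]), 0.7, array([0.392, 0.716, 0.   ])), (array([249., 231.]), 0.6, array([0.456, 0.367, 0.   ]))]
top roll_mid [(array([233., 232.]), 0.77, array([0.514, 0.365, 0.   ])), (array([257., 139.]), 0.46, array([0.427, 0.687, 0.   ]))]
top tray [(array([228., 322.]), 0.56, array([0.536, 0.048, 0.   ]))]
```

View pics/top0.png

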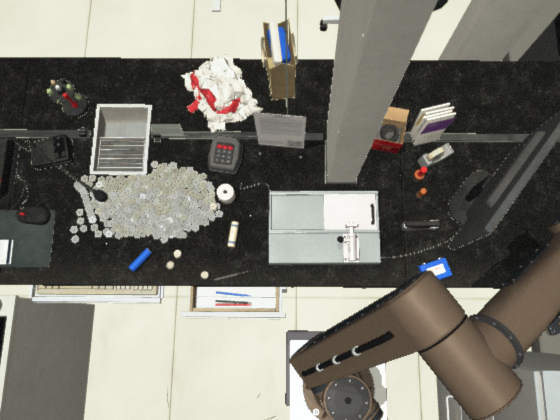

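```bash
python3 - <<'E'
from h import *
cs={n:ctrl.calibration(n) for n in("side","top")}
P={"tube":((188,318),(245,349)),"eye":((182,303),(224,349)),"ball":((185,314),(241,342)),"bar":((174,302),(212,375)),"mid1":((245,274),(233,232)),"mid2":((302,260),(257,139)),"tray":((206,295),(228,322))}
for k,(a,b) in P.items(): print(k,tri([ray(cs["side"],a),ray(cs["top"],b)]))
a=cv2.imread("pics/side0.png")[130:340,220:370]; b=cv2.imread("pics/top0.png")[170:290,90:440]
a=cv2.resize(a,None,fx=2.2,fy=2.2,interpolation=3); b=cv2.resize(b,None,fx=1.4,fy=1.4)
cv2.imwrite("pics/sidec.png",cv2.resize(cv2.imread("pics/side0.png")[150:340,200:440],None,fx=3,fy=3,interpolation=3))
E
```

```text
tube (array([ 0.46699038, -0.03940375,  0.06675278]), [np.float64(0.003086290754517353), np.float64(0.003086290754517426)])
eye (array([ 0.53694987, -0.0388241 ,  0.08225203]), [np.float64(0.0037037225402440513), np.float64(0.00370372254024415)])
ball (array([ 0.47676966, -0.01306199,  0.09197896]), [np.float64(0.0035709232884132964), np.float64(0.003570923288413382)])
bar (array([ 0.57890646, -0.1306431 ,  0.07284914]), [np.float64(0.0011368523932089097), np.float64(0.0011368523932089067)])
mid1 (array([0.50948647, 0.36299948, 0.0082019 ]), [np.float64(0.0038952930701335593), np.float64(0.0038952930701334743)])
mid2 (array([0.4206923 , 0.68152793, 0.01195738]), [np.float64(0.0053429629886121), np.float64(0.005342962988612177)])
tray (array([0.538529  , 0.0477672 , 0.00478296]), [np.float64(0.004552526507489571), np.float64(0.0045525265074894935)])
```

View pics/sidec.png

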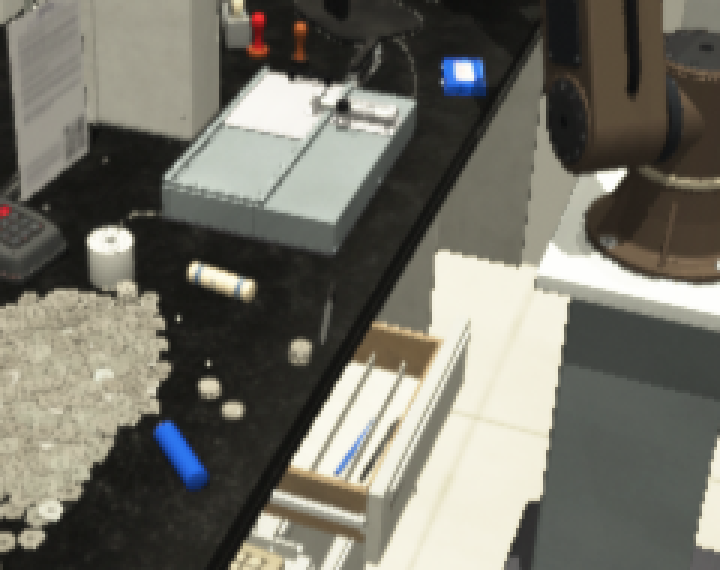

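Top view: the cream roll with blue bands is at pixel (row 233, col 232), and the blue look-alike at (260, 140) must be left alone. The bolt is at (240, 350). The other knob_ball hit, at (177, 417), is the red stamp. The side view confirms this. I'll move the wrist camera over the tray.

Call:
send_rows([
  [[0.2,0.5,0.4,0.13],[0.3,1,0.4,0.265],[0.3,1,0.4,0.265],[0.3,1,0.4,0.265],[0.3,1,0.4,0.265]],
], jaw=0.6)

```text
clock: 1.58
tool_pos: [0.308, -0.4265, 0.3086]
orientation: [-179.8, 0.0, -135.6]
force: [-0.1, -0.2, -0.3]
opening: 0.053
gripper_force: 0.0
```

Call:
send_rows([
  [[0.3,1,0,0.265],[0.3,1,0,0.265],[0.3,1,0,0.265],[0.3,1,0,0.265]],
])

```text
clock: 2.08
tool_pos: [0.3676, -0.2262, 0.3067]
orientation: [-180.0, 0.0, -112.8]
force: [0.8, -0.5, -1.2]
opening: 0.0528
gripper_force: 0.0
```

Call:
send_rows([
  [[0.3,0.94,0,0.265],[0.3,0.94,0,0.265],[0.3,0.94,0,0.265],[0.3,0.94,0,0.265],[0.3,0.94,0,0.265]],
])

```text
clock: 2.7
tool_pos: [0.4273, -0.0399, 0.3062]
orientation: [179.9, -0.0, -90.1]
force: [0.1, -1.0, -0.0]
opening: 0.0524
gripper_force: 0.0
```

```bash
cat > w.py <<'E'
from h import *
c=ctrl.calibration("wrist"); print(ctrl.get_obs()["clock"],ctrl.get_obs()["tool_pos"],ctrl.get_obs()["orientation"])
im=ctrl.snapshot("wrist"); np.save("w.npy",im)
Z={"tube":.075,"eye":.075,"knob_ball":.098,"pull_bar":.0825,"tray":0}
for t in Z:
    print(t,[(np.round(d["pixel"]),round(d["conf"],2),np.round(atz(c,d["pixel"],Z[t],True),4)) for d in ctrl.spot_point(t,"wrist")][:3])
import sys; cv2.imwrite(f"pics/{sys.argv[1]}.png",cv2.resize(im[:,:,::-1],None,fx=1.4,fy=1.4,interpolation=3))
E
python3 w.py w1
```

```text
2.7 [ 0.42730559 -0.03991418  0.30621508] [ 1.79948859e+02 -2.38781426e-02 -9.01282325e+01]
tube [(array([175., 257.]), 0.82, array([ 0.4534, -0.0459,  0.075 ])), (array([  0., 199.]), 0.19, array([ 0.5256, -0.2698,  0.075 ]))]
eye [(array([173., 198.]), 0.59, array([ 0.5272, -0.0493,  0.075 ]))]
knob_ball [(array([213., 235.]), 0.56, array([ 0.4792, -0.0041,  0.098 ]))]
pull_bar [(array([121., 161.]), 0.98, array([ 0.5694, -0.1161,  0.0825])), (array([178., 256.]), 0.47, array([ 0.4545, -0.0433,  0.0825])), (array([ 12., 131.]), 0.37, array([ 0.6145, -0.2635,  0.0825]))]
tray [(array([227., 209.]), 0.66, array([ 0.5329,  0.0444, -0.    ]))]
```

View pics/w1.png

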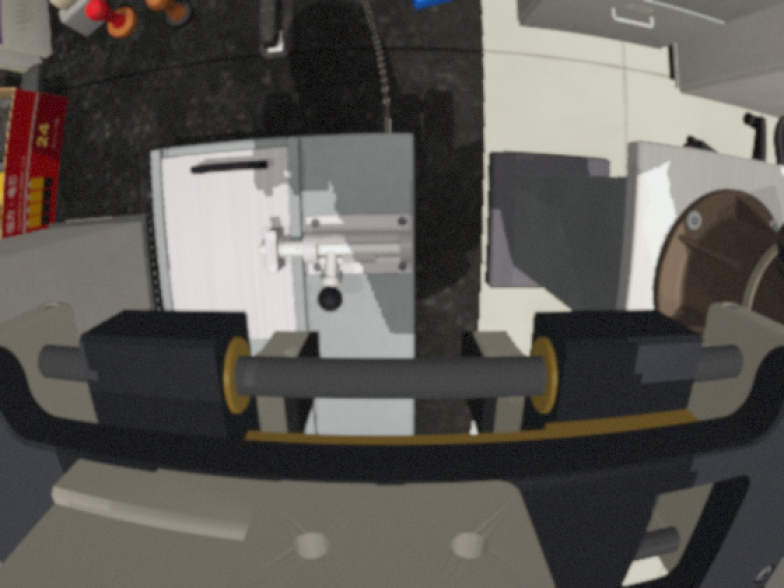

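Wrist view 1: ball at (row 213, col 236), tube at about (177, 257), eye plate at about (177, 193), pull bar at (119, 164). The front edge is nearly parallel to world y. I'll take a second, closer viewpoint and fit the tray pose.

Call:
send_rows([
  [[0.2,0.35,-0.3,0],[0.2,0.35,-0.3,0],[0.2,0.35,-0.3,0]],
])

```text
clock: 3.38
tool_pos: [0.4668, 0.0301, 0.2445]
orientation: [179.8, -0.1, -90.2]
force: [0.1, 0.4, 0.2]
opening: 0.0524
gripper_force: 0.0
```

```bash
cat > fit.py <<'E'
from h import *
from scipy.optimize import least_squares
c=ctrl.calibration("wrist"); o=ctrl.get_obs(); print(o["clock"],o["tool_pos"],o["orientation"])
im=ctrl.snapshot("wrist"); cv2.imwrite("pics/w2.png",im[:,:,::-1])
obs=[]
c1=dict(c); 
T={"tube":(-85,-90,75),"eye":(-12,-90,75),"pull_bar":(30,-165,82.5),"knob_ball":None,"tray":None}
V=[]
for t in T:
    d=ctrl.spot_point(t,"wrist")
    for q in d[:2]: print(t,np.round(q["pixel"],1),round(q["conf"],2),np.round(atz(c,q["pixel"],.075,True),4))
    if d and d[0]["conf"]>.4: V.append((t,ray(c,d[0]["pixel"],True)))
# view 1 pixels
import json
e1=json.load(open("c1.json")) if __import__("os").path.exists("c1.json") else None
Rz=lambda a:np.array([[np.cos(a),-np.sin(a),0],[np.sin(a),np.cos(a),0],[0,0,1]])
def pts(p,t):
    o=T[t] if t in T and T[t] else ((-60-p[3]*1e3,-90+46*np.cos(.524),75+46*np.sin(.524)) if t=="knob_ball" else (0,0,0))
    return np.array([p[0],p[1],p[4]])+Rz(p[2])@(np.array(o)/1e3)
# view 1 camera: same mount, orientation yaw ~ same
def cam1():
    k=dict(c); k["eye"]=np.array(c["eye"])+np.array([.42730559,-.03991418,.30621508])-o["tool_pos"]; return k
k1=cam1()
for t,px in {"tube":(175,257),"eye":(173,198),"pull_bar":(121,161),"knob_ball":(213,235)}.items(): V.append((t,ray(k1,px,True)))
def res(p):
    r=[]
    for t,(e,d) in V:
        if t=="tray":continue
        v=pts(p,t)-e; r+=list((v-d*(v@d))*1e3)
    return r+[(p[3]-.003)/.003,p[4]*1e3/3]
s=least_squares(res,[.54,.045,0,.003,0],loss="soft_l1",f_scale=3,x_scale=[.01,.01,.01,.003,.003])
p=s.x; print("pose",np.round(p,4),"yawdeg",np.degrees(p[2]))
for t,(e,d) in V:
    v=pts(p,t)-e; print(t,np.round((v-d*(v@d))*1e3,1))
for t in T:
    r=[x for n,x in V if n==t]
    if len(r)>1: print("tri",t,np.round(tri(r)[0],4),np.round(tri(r)[1],4),"fit",np.round(pts(p,t),4))
np.save("pose.npy",p)
E
python3 fit.py
```

```text
3.375 [0.46679165 0.03010553 0.24452326] [ 1.79796649e+02 -8.49133751e-02 -9.01880665e+01]
tube [113.6 292.6] 0.76 [ 0.4523 -0.0476  0.075 ]
eye [115.5 216. ] 0.63 [ 0.5293 -0.047   0.075 ]
pull_bar [ 49.8 174.5] 0.98 [ 0.5735 -0.1194  0.075 ]
pull_bar [119.7 218. ] 0.55 [ 0.5274 -0.0426  0.075 ]
knob_ball [157.  263.8] 0.88 [ 0.4813 -0.0037  0.075 ]
tray [190.7 224. ] 0.8 [0.5231 0.0307 0.075 ]
pose [ 5.36e-01  4.56e-02  2.82e-02 -1.60e-03 -2.00e-04] yawdeg 1.6182135338461525
tube [ 1.3  0.8 -0.1]
eye [-2.8  2.2 -0.6]
pull_bar [-0.6 -1.   0.1]
knob_ball [-1.3 -0.3 -0.1]
tray [ 0.  -0.1 -0. ]
tube [ 0.6 -0.6 -0.1]
eye [0.1 4.8 0.7]
pull_bar [ 1.1 -2.5  0.5]
knob_ball [ 0.8 -1.4 -0.3]
tri tube [ 0.4525 -0.0473  0.0821] [0.0001 0.0001] fit [ 0.4535 -0.0468  0.0748]
tri eye [ 0.5319 -0.0473  0.0561] [0.001 0.001] fit [ 0.5265 -0.0447  0.0748]
tri pull_bar [ 0.5688 -0.1161  0.0865] [0.001 0.001] fit [ 0.5706 -0.1185  0.0823]
tri knob_ball [ 0.4793 -0.0053  0.0979] [0.0012 0.0012] fit [ 0.479  -0.0062  0.0978]
```

View pics/w2.png

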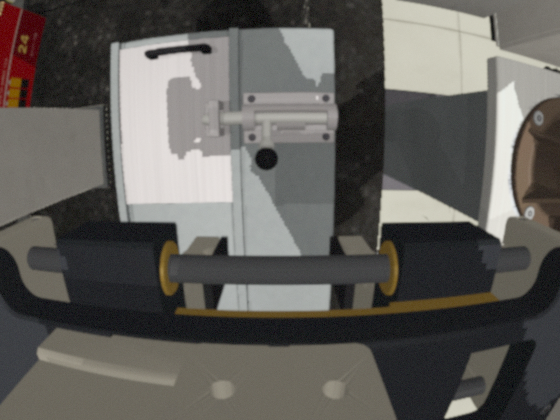

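Ball at (157, 266), free of obstacles. The fit agrees with triangulation at (0.479, -0.006, 0.098), with tray yaw about 1.6°. I'll pinch the ball along the bolt axis.

Call:
send_rows([
  [[0.06,-0.18,-0.1,0.02],[0.06,-0.18,-0.4,0.02],[0.06,-0.18,-0.7,0.02],[0.06,-0.18,-0.825,0.02],[0.06,-0.18,-0.825,0.02],[0.06,-0.18,-0.825,0.02]],
])

```text
clock: 4.42
tool_pos: [0.4802, -0.006, 0.0831]
orientation: [-179.9, 0.0, -88.5]
force: [-0.3, 0.5, 0.4]
opening: 0.0527
gripper_force: 0.0
```

Call:
send_rows([
  [[0,0,0,0],[0,0,0,0],[0,0,0,0],[0,0,0,0],[0,0,0,0]],
], jaw=0)

```text
clock: 5.05
tool_pos: [0.4791, -0.0061, 0.0818]
orientation: [-180.0, 0.0, -88.5]
force: [-1.5, 0.1, 4.4]
opening: 0.0199
gripper_force: 30.0
```

Call:
send_rows([
  [[0,-0.025,0.035,0],[0.002,-0.056,0.065,0],[0.003,-0.085,0.085,0],[0.003,-0.115,0.1,0],[0.005,-0.17,0.113,0],[0.006,-0.21,0.115,0],[0.006,-0.222,0.115,0],[0.006,-0.222,0.115,0]],
])

```text
clock: 6.05
tool_pos: [0.4806, -0.0509, 0.1048]
orientation: [-180.0, -0.0, -88.5]
force: [-1.2, 2.1, 5.6]
opening: 0.0198
gripper_force: 30.0
```

Call:
send_rows([
  [[-0.06,-0.002,0,0],[-0.13,-0.004,0,0],[-0.19,-0.006,0,0],[-0.23,-0.007,0,0],[-0.25,-0.007,0,0],[-0.25,-0.007,0,0]],
])

```text
clock: 6.8
tool_pos: [0.4296, -0.052, 0.1047]
orientation: [180.0, -0.0, -88.5]
force: [-2.2, 1.5, 8.2]
opening: 0.0197
gripper_force: 30.0
```

Call:
send_rows([
  [[0,0.01,0.001,0],[0,0.05,0.0,0],[-0.001,0.107,-0.015,0],[-0.002,0.137,-0.03,0],[-0.003,0.166,-0.05,0],[-0.005,0.197,-0.08,0],[-0.006,0.222,-0.115,0],[-0.006,0.223,-0.118,0]],
])

```text
clock: 7.8
tool_pos: [0.4294, -0.0073, 0.0811]
orientation: [-180.0, -0.1, -88.4]
force: [-1.5, -5.5, 10.2]
opening: 0.0204
gripper_force: 30.0
```

Call:
send_rows([
  [[0,0,0,0],[0,0,0,0],[0,0,0,0],[0,0,0.2,0],[0,0,0.5,0],[0.1,0.2,0.85,0],[0.1,0.2,0.85,0],[0.1,0.2,0.85,0]],
], jaw=0.55)

```text
clock: 8.8
tool_pos: [0.4499, 0.0336, 0.252]
orientation: [-179.9, 0.1, -88.4]
force: [0.1, 0.3, -0.5]
opening: 0.0483
gripper_force: 0.0
```

```bash
python3 w.py w3; python3 - <<'E'
import cv2; cv2.imwrite("pics/w3c.png",cv2.imread("pics/w3.png")[0:330,100:560])
E
```

```text
8.8 [0.44986483 0.03358451 0.25195454] [-1.79862087e+02  8.12448419e-02 -8.84311744e+01]
tube [(array([113., 277.]), 0.88, array([ 0.4546, -0.0441,  0.075 ]))]
eye []
knob_ball [(array([155., 302.]), 0.9, array([ 0.4292, -0.0038,  0.098 ]))]
pull_bar [(array([ 44., 168.]), 0.94, array([ 0.5702, -0.1186,  0.0825])), (array([113., 206.]), 0.51, array([ 0.5265, -0.0437,  0.0825]))]
tray [(array([186., 211.]), 0.58, array([0.5386, 0.048 , 0.    ]))]
```

View pics/w3c.png

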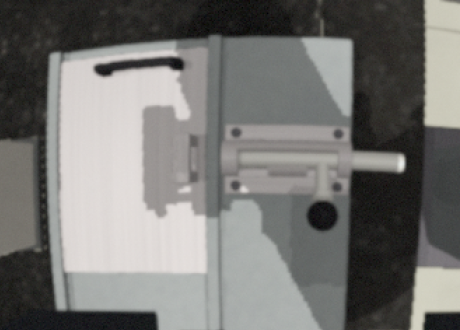

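The bolt is drawn: ball at (0.429, -0.004), leaning left and down in the rear notch, with the rod end sticking out at the front. I'll turn the gripper 90° so its body stays clear of the pillar, then pinch the pull bar.

Call:
send_rows([
  [[0,0,0,-0.125],[0,0,0,-0.25],[0,-0.1,0,-0.375],[0,-0.2,0,-0.5],[0,-0.3,0,-0.625],[0.1,-0.5,0,-0.75],[0.3,-0.7,0,-0.875],[0.6,-0.755,0,-1],[0.605,-0.755,0,-1],[0.605,-0.755,0,-1]],
])

```text
clock: 10.35
tool_pos: [0.5695, -0.1187, 0.2495]
orientation: [180.0, -0.2, -174.4]
force: [-0.4, 0.7, 0.3]
opening: 0.048
gripper_force: 0.0
```

```bash
python3 - <<'E'
from h import *
o=ctrl.get_obs(); print(o["clock"],o["tool_pos"],o["orientation"],o["joint_pos"])
c=ctrl.calibration("wrist"); im=ctrl.snapshot("wrist"); cv2.imwrite("pics/w4.png",im[:,:,::-1])
for t,z in (("pull_bar",.0825),("knob_ball",.098),("tube",.075)):
    print(t,[(np.round(d["pixel"]),round(d["conf"],2),np.round(atz(c,d["pixel"],z,True),4)) for d in ctrl.spot_point(t,"wrist")][:3])
E
```

```text
10.35 [ 0.56951742 -0.11870671  0.24952188] [ 1.79995170e+02 -1.57272591e-01 -1.74425286e+02] [ 7.46930183e+00  1.10945174e+01 -9.30070425e+00 -1.06864179e-02
 -6.97618056e+01 -9.18908843e+01]
pull_bar [(array([196., 282.]), 0.59, array([ 0.5754, -0.1143,  0.0825])), (array([155., 353.]), 0.4, array([ 0.5253, -0.0464,  0.0825]))]
knob_ball [(array([ 68., 406.]), 0.57, array([ 0.4298, -0.0051,  0.098 ]))]
tube [(array([ 90., 361.]), 0.75, array([ 0.4564, -0.0432,  0.075 ]))]
```

Call:
send_rows([
  [[0.01,0.008,-0.3,-0.047],[0.01,0.008,-0.6,-0.047],[0.01,0.008,-0.8,-0.047],[0.01,0.008,-0.92,-0.047],[0.01,0.008,-0.92,-0.047]],
])

```text
clock: 11.18
tool_pos: [0.5706, -0.1165, 0.0661]
orientation: [-180.0, -0.2, -178.4]
force: [0.2, -0.5, 0.9]
opening: 0.048
gripper_force: 0.0
```

Call:
send_rows([
  [[0,0,0,0],[0,0,0,0],[0,0,0,0],[0,0,0,0],[0,0,0,0]],
], jaw=0)

```text
clock: 11.8
tool_pos: [0.5723, -0.1169, 0.0674]
orientation: [-180.0, 0.0, -178.5]
force: [-0.4, -1.3, 3.6]
opening: 0.0079
gripper_force: 30.0
```

Call:
send_rows([
  [[-0.003,0.1,0,0],[-0.007,0.25,0,0],[-0.011,0.4,0,0],[-0.015,0.55,0,0],[-0.02,0.7,0,0],[-0.023,0.82,0,0],[-0.025,0.88,0,0],[-0.025,0.885,0,0],[-0.025,0.885,0,0]],
])

```text
clock: 12.92
tool_pos: [0.5702, 0.0573, 0.0675]
orientation: [-179.7, 0.2, -178.4]
force: [17.5, -24.5, -7.2]
opening: 0.0076
gripper_force: 29.8
```

Call:
send_rows([
  [[0,0,0,0],[0,0,0,0],[0,0,0,0],[0,0,0.2,0],[0,0,0.5,0],[-0.2,0,0.9,0],[-0.3,0,0.9,0],[-0.3,0,0.9,0]],
], jaw=0.6)

```text
clock: 13.92
tool_pos: [0.5064, 0.0611, 0.2499]
orientation: [179.8, 0.3, -178.4]
force: [0.6, -0.6, -0.7]
opening: 0.053
gripper_force: 0.0
```

```bash
python3 - <<'E'
from h import *
o=ctrl.get_obs(); print(o["clock"],o["tool_pos"],o["orientation"],o["joint_pos"])
c=ctrl.calibration("wrist"); im=ctrl.snapshot("wrist"); cv2.imwrite("pics/w5.png",im[:,:,::-1])
for t,z in (("pull_bar",.0825),("knob_ball",.098),("tube",.075),("compartment",.005),("roll_mid",.013),("coin_roll",.013)):
    print(t,[(np.round(d["pixel"]),round(d["conf"],2),np.round(atz(c,d["pixel"],z,True),4)) for d in ctrl.spot_point(t,"wrist")][:3])
p=np.load("pose.npy"); a=p[2]; M=np.array([[np.cos(a),-np.sin(a)],[np.sin(a),np.cos(a)]])
for n,l in (("comp",(.04,-.117)),("bar open",(.03,.011)),("ball",(-.112,-.05))): print(n,p[:2]+M@np.array(l))
E
```

```text
13.925 [0.50637791 0.06108719 0.2499035 ] [ 179.84438651    0.2730369  -178.37821633] [ 2.89571191e+01  3.78600989e+00 -1.78728313e+01 -1.38669736e-02
 -6.80271544e+01 -1.17329811e+02]
pull_bar [(array([250., 273.]), 0.72, array([0.5725, 0.0585, 0.0825]))]
knob_ball [(array([111., 210.]), 0.92, array([ 0.4282, -0.006 ,  0.098 ]))]
tube [(array([139., 177.]), 0.83, array([ 0.4561, -0.0459,  0.075 ]))]
compartment [(array([228., 183.]), 0.78, array([ 0.5783, -0.0635,  0.005 ]))]
roll_mid [(array([185., 487.]), 0.9, array([0.5021, 0.3616, 0.013 ]))]
coin_roll [(array([157., 493.]), 0.86, array([0.4609, 0.368 , 0.013 ]))]
comp [ 0.57924568 -0.0702481 ]
bar open [0.56563502 0.05741846]
ball [ 0.42541426 -0.00756721]
```

View pics/w5.png

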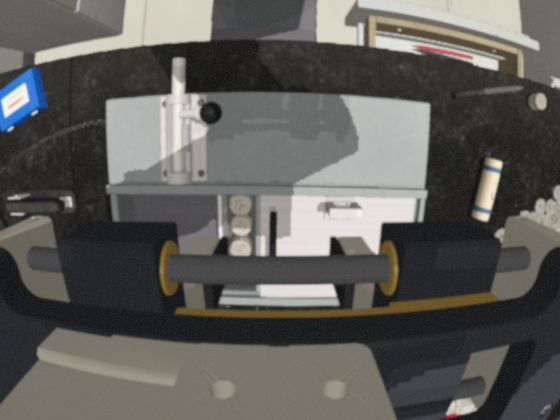

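The cover is fully open, the bolt still parked (ball at (111, 210)), and the compartment is at cols 117–220. The cream roll is at (188, 487). I'll go above it and take the close check.

Call:
send_rows([
  [[0,0.3,0,0],[0,0.6,0,0],[0,0.9,0,0],[0,1,0,0]],
])

```text
clock: 14.78
tool_pos: [0.507, 0.2631, 0.2455]
orientation: [-179.9, -0.1, -178.3]
force: [0.3, -0.1, -0.7]
opening: 0.0526
gripper_force: 0.0
```

Call:
send_rows([
  [[0.0,0.3,0,0],[0.0,0.45,0,0],[0,0.45,0,0],[0,0.45,0,0]],
])

```text
clock: 15.28
tool_pos: [0.5071, 0.3496, 0.2464]
orientation: [-179.9, -0.0, -178.5]
force: [0.9, -0.4, 0.2]
opening: 0.0523
gripper_force: 0.0
```

```bash
cat > roll.py <<'E'
from h import *
import sys
o=ctrl.get_obs(); print(o["clock"],o["tool_pos"],o["orientation"],o["joint_pos"])
c=ctrl.calibration("wrist"); im=ctrl.snapshot("wrist"); cv2.imwrite(f"pics/{sys.argv[1]}.png",im[:,:,::-1])
for t in ("roll_mid","coin_roll"):
    print(t,[(np.round(d["pixel"]),round(d["conf"],2),np.round(atz(c,d["pixel"],.013,True),4)) for d in ctrl.spot_point(t,"wrist")][:3])
c5=dict(c)
d=ctrl.trace("coin_roll","wrist")
for q in d[:2]:
    ys,xs=np.nonzero(q["mask"]); m=np.array([atz(c,(y,x),.018,True)[:2] for y,x in zip(ys,xs)])
    u,s,v=np.linalg.svd(m-m.mean(0),full_matrices=False); t=(m-m.mean(0))@v.T
    print(q["conf"],q["bbox"],"mean",m.mean(0),"axis",np.degrees(np.arctan2(v[0,1],v[0,0])),"len",np.ptp(t,axis=0))
E
python3 roll.py w6; python3 - <<'E'
import cv2; i=cv2.imread("pics/w6.png"); cv2.imwrite("pics/w6c.png",cv2.resize(i[60:260,180:420],None,fx=2,fy=2))
E
```

```text
15.275 [0.50705958 0.34956393 0.24636651] [-1.79940083e+02 -4.99839277e-02 -1.78477969e+02] [ 5.27264208e+01  1.43984306e+01 -5.40852263e+00 -1.50472481e-03
 -7.02710621e+01 -1.41203855e+02]
roll_mid [(array([127., 512.]), 0.81, array([0.4131, 0.6844, 0.013 ])), (array([176., 289.]), 0.8, array([0.5023, 0.3622, 0.013 ]))]
coin_roll [(array([146., 292.]), 0.93, array([0.4649, 0.3656, 0.013 ])), (array([109., 523.]), 0.76, array([0.3835, 0.7065, 0.013 ]))]
0.62 [486.3, 104.8, 531.4, 154.8] mean [0.41704557 0.67695819] axis -43.09178517886892 len [0.1003991  0.03226762]
0.55 [271.4, 143.7, 304.9, 216.4] mean [0.50802281 0.36254415] axis -8.221376607966572 len [0.09062844 0.02576773]
```

View pics/w6c.png

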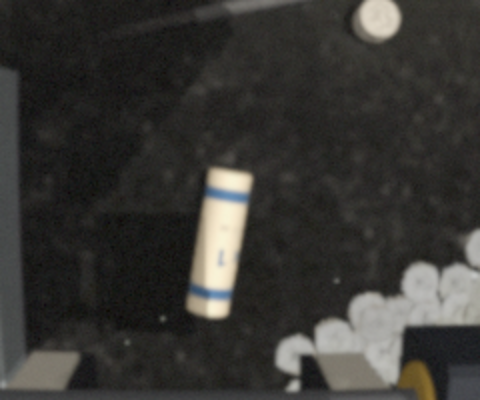

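The close crop confirms the cream roll with blue bands (full picture about (180, 290)): mid (0.504, 0.362), axis -8°. The heights from the two views agree. Now I'll grasp it.

Call:
send_rows([
  [[-0.01,0.058,-0.2,-0.114],[-0.01,0.058,-0.5,-0.114],[-0.01,0.058,-0.8,-0.114],[-0.01,0.058,-0.95,-0.114],[-0.01,0.058,-0.95,-0.114]],
])

```text
clock: 16.1
tool_pos: [0.5042, 0.36, 0.0549]
orientation: [-179.8, -0.1, 171.7]
force: [-0.2, -0.6, 0.5]
opening: 0.0527
gripper_force: 0.0
```

Call:
send_rows([
  [[0,0,-0.13,0],[0,0,-0.24,0],[0,0,-0.26,0],[0,0,-0.26,0]],
])

```text
clock: 16.6
tool_pos: [0.5059, 0.3625, 0.0066]
orientation: [179.9, 0.1, 171.7]
force: [0.2, -0.1, -0.2]
opening: 0.0524
gripper_force: 0.0
```

Call:
send_rows([
  [[0,0,0,0],[0,0,0,0],[0,0,0,0],[0,0,0,0],[0,0,0,0]],
], jaw=0)

```text
clock: 17.23
tool_pos: [0.5052, 0.3621, 0.0053]
orientation: [180.0, 0.0, 171.7]
force: [-0.7, 0.1, 4.0]
opening: 0.0252
gripper_force: 30.0
```

Call:
send_rows([
  [[0,0,0.15,0],[0,0,0.4,0],[0,-0.1,0.65,0.02],[0.1,-0.4,0.75,0.05],[0.2,-0.7,0.75,0.08],[0.3,-1,0.75,0.114],[0.37,-1,0.75,0.114]],
])

```text
clock: 18.1
tool_pos: [0.5787, 0.158, 0.1546]
orientation: [-180.0, -0.1, -178.6]
force: [0.2, 0.2, -2.2]
opening: 0.0251
gripper_force: 30.0
```

Call:
send_rows([
  [[0,-0.3,0,0],[0,-0.6,0,0],[0,-0.9,0,0],[0,-1,0,0],[0,-1,0,0]],
])

```text
clock: 18.73
tool_pos: [0.5789, -0.0391, 0.1544]
orientation: [180.0, -0.1, -178.6]
force: [0.2, -0.1, -2.6]
opening: 0.0252
gripper_force: 30.0
```

Call:
send_rows([
  [[0,-0.15,0,0],[0,-0.16,0,0],[0,-0.16,0,0],[0,-0.16,0,0]],
])

```text
clock: 19.23
tool_pos: [0.5792, -0.0691, 0.1549]
orientation: [180.0, -0.0, -178.4]
force: [0.1, 1.1, -3.0]
opening: 0.0255
gripper_force: 30.0
```

```bash
python3 - <<'E'
from h import *
o=ctrl.get_obs(); print(o["clock"],o["tool_pos"],o["orientation"],o["opening"])
c=ctrl.calibration("wrist"); im=ctrl.snapshot("wrist"); cv2.imwrite("pics/w7.png",im[:,:,::-1])
for t,z in (("pull_bar",.0825),("knob_ball",.098),("tube",.075),("compartment",.005),("roll_mid",.158)):
    print(t,[(np.round(d["pixel"]),round(d["conf"],2),np.round(atz(c,d["pixel"],z,True),4)) for d in ctrl.spot_point(t,"wrist")][:3])
E
```

```text
19.225 [ 0.57921536 -0.06906996  0.15485921] [ 1.7999300e+02 -3.3837220e-03 -1.7840482e+02] 0.025500341772467676
pull_bar [(array([208., 439.]), 0.62, array([0.5706, 0.0598, 0.0825]))]
knob_ball [(array([ 10., 379.]), 0.62, array([ 0.4272, -0.0039,  0.098 ]))]
tube [(array([ 48., 315.]), 0.88, array([ 0.455 , -0.0453,  0.075 ])), (array([175., 274.]), 0.2, array([ 0.5508, -0.0722,  0.075 ]))]
compartment []
roll_mid [(array([261., 278.]), 0.77, array([ 0.5827, -0.0685,  0.158 ]))]
```

View pics/w7.png

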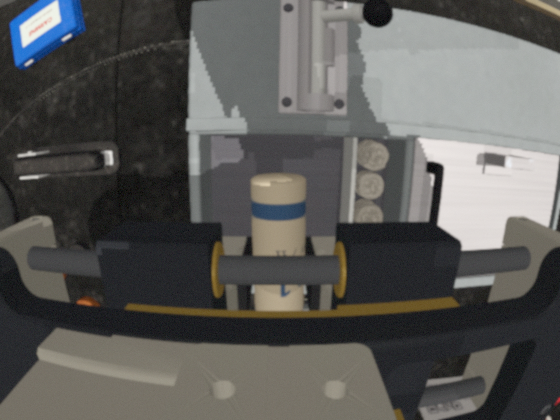

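The roll hangs over the empty compartment (cols 203–345), with the front wall clear. I'll lower it gently.

Call:
send_rows([
  [[0,0,-0.2,0],[0,0,-0.4,0],[0,0,-0.55,0],[0,0,-0.65,0],[0,0,-0.69,0],[0,0,-0.7,0],[0,0,-0.71,0],[0,0,-0.715,0]],
])

```text
clock: 20.52
tool_pos: [0.5796, -0.07, 0.0127]
orientation: [180.0, 0.1, -178.5]
force: [0.5, -0.1, -2.8]
opening: 0.0249
gripper_force: 30.0
```

Call:
send_rows([
  [[0,0,-0.005,0],[0,0,-0.01,0],[0,0,-0.013,0],[0,0,-0.013,0]],
])

```text
clock: 21.02
tool_pos: [0.5793, -0.0701, 0.0103]
orientation: [-180.0, 0.0, -178.4]
force: [-2.6, 0.6, 6.0]
opening: 0.0254
gripper_force: 30.0
```

Touching the floor now (+6 N), so I'll release and retreat.

Call:
send_rows([
  [[0,0,0,0],[0,0,0,0],[0,0,0,0],[0,0,0,0],[0,0,0.1,0],[0,0,0.3,0],[0,0,0.6,0],[0,0,0.9,0],[-0.3,0,1,0],[-0.4,0,1,0],[-0.4,0,1,0]],
], jaw=0.5)

```text
clock: 22.4
tool_pos: [0.498, -0.0702, 0.2103]
orientation: [180.0, 0.1, -178.5]
force: [0.7, -0.0, 0.3]
opening: 0.0438
gripper_force: 0.0
```

```bash
python3 - <<'E'
from h import *
o=ctrl.get_obs(); print(o["clock"],o["tool_pos"],o["force"])
c=ctrl.calibration("wrist"); im=ctrl.snapshot("wrist"); cv2.imwrite("pics/w8.png",im[:,:,::-1])
for t,z in (("pull_bar",.0825),("knob_ball",.098),("roll_mid",.018),("coin_roll",.018)):
    print(t,[(np.round(d["pixel"]),round(d["conf"],2),np.round(atz(c,d["pixel"],z,True),4)) for d in ctrl.spot_point(t,"wrist")][:3])
E
```

```text
22.4 [ 0.49799211 -0.07015135  0.21031556] [ 0.68279162 -0.03655577  0.30943633]
pull_bar []
knob_ball [(array([127., 357.]), 0.7, array([ 0.4313, -0.0055,  0.098 ]))]
roll_mid []
coin_roll [(array([220., 276.]), 0.72, array([ 0.5377, -0.0714,  0.018 ]))]
```

View pics/w8.png

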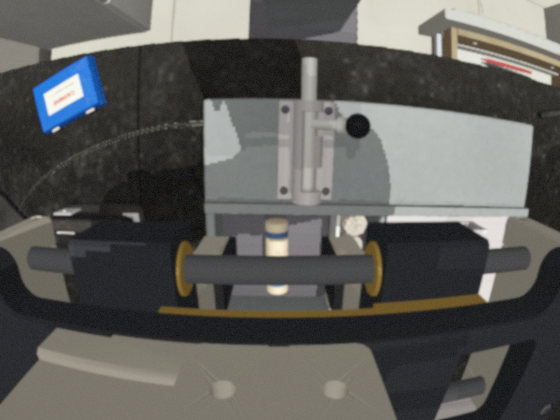

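The roll lies in the compartment at about (258, 277), with its end at (0.538, -0.071). The knob is still parked at (127, 357). I'll hand in.

```bash
python3 -c "
from plant import ctrl
print(ctrl.close_job())"
```

```text
the job is handed in; nothing more can be done
None
```

I handed the job in at about 22 s: the bolt is parked in the rear notch, the cover is fully open, and the coin roll was set down in the empty compartment without a drop. The hand-in gave no verdict.

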